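# Set the tray fence and sort handed chassis brackets

### The job

Divide the sorting tray: slide its fence until it stands in line with the brass index on the tray's front wall, then flip the cam lever on the fence's carriage fully down, away from you, to clamp it there. Sort all the chassis brackets on the bench into the two bays, left-hand ones left of the fence and right-hand ones right of it, each lying on the tray's floor and not on top of another (with the upright flange at the back and the base plate towards you, the end tab is at the left on a left-hand bracket and at the right on a right-hand one).

Things in the scene. Friction and masses are not known exactly. Their poses are not given: they have to be found in the camera images.
- tray: fixed grey sheet-metal sorting tray with a black rubber floor, outside 200 (x) x 450 (y) x 35 mm high, walls 6 mm, inner floor 7 mm above its underside; origin at the centre of its underside; y runs along the tray (+y is its left side for the robot, -y its right side), -x is its front, towards the robot. A round guide rail runs along y outside its back wall.
- fence (a joint): sliding fence: position along the tray's y in m, 0 in the middle of the tray, range -0.13 to 0.13, + is towards the tray's left; it slides with about 4 N of friction and stays where it is left
- fence_top (a point): middle of the top edge of the fence, 63 mm above the tray's underside: an upright aluminium plate across the tray (10 mm thick in y, 176 mm long in x, 54 mm high) on a carriage (34 x 50 mm, in the tray frame 125 mm behind the tray's middle) on the rail; can be pinched by its faces; axes as the tray's
- lever (a joint): cam lever on the fence's carriage: 0 = upright (open), 1.5 = folded down backwards, away from the robot (clamped), in rad; swings in the tray's x-z plane with about 0.08 N m of friction and stays where it is left (the clamping itself is not simulated)
- lever_pivot (a point): pivot axis of the cam lever; the lever is 72 mm long from here, a flat steel bar 8 x 11 mm, its outer 22 mm a round black grip of 16 mm diameter
- lever_tip (a point): on the lever's middle line in its grip, 66 mm from the pivot
- index_point (a point): top of the small brass index clipped over the tray's front wall, 16 mm wide (y); it shows where along the tray's y the fence's middle must stand; axes as the tray's
- bracket_a_mid (a point): middle of a loose left-hand aluminium bracket (may be absent), 100 (x) x 36 (y) x 36 mm, 150 g, 18 mm above its underside. Base plate 7 mm thick on the bench; upright flange 8 mm thick, 36 mm high along its whole +y edge (flange middle at y = +14 mm); end tab 7 mm thick, 33 mm high across the -x end: flange at the back, base towards you, the tab is at the left
- bracket_b_mid (a point): middle of a loose left-hand aluminium bracket (may be absent), 100 (x) x 36 (y) x 36 mm, 150 g, 18 mm above its underside. Base plate 7 mm thick on the bench; upright flange 8 mm thick, 36 mm high along its whole +y edge (flange middle at y = +14 mm); end tab 7 mm thick, 33 mm high across the -x end: flange at the back, base towards you, the tab is at the left
- bracket_c_mid (a point): middle of a loose right-hand aluminium bracket (may be absent), 100 (x) x 36 (y) x 36 mm, 150 g, 18 mm above its underside. Base plate 7 mm thick on the bench; upright flange 8 mm thick, 36 mm high along its whole +y edge (flange middle at y = +14 mm); end tab 7 mm thick, 33 mm high across the +x end: flange at the back, base towards you, the tab is at the right
- bracket_d_mid (a point): middle of a loose right-hand aluminium bracket (may be absent), 100 (x) x 36 (y) x 36 mm, 150 g, 18 mm above its underside. Base plate 7 mm thick on the bench; upright flange 8 mm thick, 36 mm high along its whole +y edge (flange middle at y = +14 mm); end tab 7 mm thick, 33 mm high across the +x end: flange at the back, base towards you, the tab is at the right
- bracket_e_mid (a point): middle of a loose right-hand aluminium bracket (may be absent), 100 (x) x 36 (y) x 36 mm, 150 g, 18 mm above its underside. Base plate 7 mm thick on the bench; upright flange 8 mm thick, 36 mm high along its whole +y edge (flange middle at y = +14 mm); end tab 7 mm thick, 33 mm high across the +x end: flange at the back, base towards you, the tab is at the right
- bracket_f_mid (a point): middle of a loose left-hand aluminium bracket (may be absent), 100 (x) x 36 (y) x 36 mm, 150 g, 18 mm above its underside. Base plate 7 mm thick on the bench; upright flange 8 mm thick, 36 mm high along its whole +y edge (flange middle at y = +14 mm); end tab 7 mm thick, 33 mm high across the -x end: flange at the back, base towards you, the tab is at the left
There are look-alikes about, which are no part of the job. Leave any blue or red look-alike of the part that bears bracket_f_mid alone.

How it is judged:
On the way, in this order (a step that is already met when the one before it is completed fails the run):
1. the fence stands in line with the index (within 8 mm), its lever still open (y of fence_top in the frame of index_point between -0.008 and 0.008 m and value of joint lever below 0.7 rad), for 0.2 s.
2. the lever is folded down (over 1.25 rad) with the fence in line with the index (y of fence_top in the frame of index_point between -0.008 and 0.008 m and value of joint lever above 1.25 rad), for 0.2 s.
At the end, for the whole second after the job is handed in: Fence within 8 mm of the index along the tray, lever past 1.25 rad, every bracket present at rest on the tray's floor (middle less than 40 mm above the tray's underside: not stacked, not on end), left-hand ones left of the fence, right-hand ones right (all of step 2 and x of bracket_a_mid in the frame of tray between -0.09 and 0.09 m and y of each of bracket_a_mid, bracket_b_mid, bracket_f_mid in the frame of tray below 0.217 m and y of each of bracket_a_mid, bracket_b_mid, bracket_f_mid in the frame of fence_top above 0.008 m and z of each of bracket_a_mid, bracket_b_mid, bracket_c_mid, bracket_d_mid, bracket_e_mid, bracket_f_mid in the frame of tray below 0.04 m and linear speed of each of bracket_a, bracket_b, bracket_c, bracket_d, bracket_e, bracket_f below 0.03 m/s and x of bracket_b_mid in the frame of tray between -0.09 and 0.09 m and x of bracket_c_mid in the frame of tray between -0.09 and 0.09 m and y of each of bracket_c_mid, bracket_d_mid, bracket_e_mid in the frame of tray above -0.217 m and y of each of bracket_c_mid, bracket_d_mid, bracket_e_mid in the frame of fence_top below -0.008 m and x of bracket_d_mid in the frame of tray between -0.09 and 0.09 m and x of bracket_e_mid in the frame of tray between -0.09 and 0.09 m and x of bracket_f_mid in the frame of tray between -0.09 and 0.09 m); the robot touches nothing.
Of bracket_a, bracket_b, bracket_c, bracket_d, bracket_e, bracket_f only 4 to 6 are there at a start; the rules pass over those that are not, and their reading is None.
At some moment in a run one of bracket_a, bracket_b, bracket_c, bracket_d, bracket_e, bracket_f may be knocked a few centimetres aside while the robot is not near it.
Once in a run the grip may slacken for a moment while it holds something.
It also fails if it takes over 208 s, if anything falls off the work surface, if the arm or the gripper's body presses on something with over 40 N, if the wrist force passes 120 N, or if a joint passes its speed limit or range.

### The arm

A 7-joint arm with a two-finger parallel gripper is mounted at the origin on a cart in front of the work surface, level with it; the furniture and walls round the work are solid. World frame = base frame: x ahead of the robot, y to its left, z up, the work surface at z = 0. Lengths are in m, angles in rad, forces in N, time in s.
With the tool pointing down it reaches from about 0.4 to 0.85 m from the base axis. Payload 10.4 kg.
Tool frame: the origin (TCP) lies at the centre of the arm's flange, where the gripper is bolted on; the fingertips stand 182 mm ahead of it and the grasp point (between the pads) lies 164 mm ahead of it; z points along the fingers, y is the line along which they close (so a half turn about z gives the same grasp; the last joint's range is limited). The gripper opens to 87 mm and grips with 3 to 60 N. Pads are 19 mm wide; open, the fingers measure 117 mm over their backs; the gripper's body (75 mm by 190 mm) begins 51 mm behind the grasp point.
Start: joints at [1.173, 0.332, -0.065, 1.46, 0.022, 1.35, -0.088], TCP at [0.229, -0.582, 0.405] pointing down, gripper open.
Joint ranges: [-2.6, 2.6], [-0.5, 2.12], [-1.47, 1.34], [0.16, 2.42], [-1.27, 4.41], [0.06, 2.06], [-2.6, 2.6]. Speed limits (rad/s): [2.22, 2.22, 2.79, 2.79, 3.14, 3.14, 3.14].

### API

Orientations are given as a unit quaternion [x, y, z, w].
In Python, from bench import r, eyes, job gives the robot as it stands. The module is installed in compiled form; this text tells all that it offers.
- The arm moves only by the shell command python3 -m inch 'ROWS' [OPENING] [FORCE]. ROWS is JSON, a list of rows, each a list of 6 numbers: the shift along the tool's x, y, z normalised to -1 to 1, where 1 is 4 cm, then the turn, a rotation vector about the tool's x, y, z normalised to -1 to 1, where 1 is 0.12 rad. In form: [[x, y, z, wx, wy, wz], ...]. A call has exactly 5 rows; each row shifts and turns the commanded pose from where the row before left it, along the tool's axes as they then stand; what a row does not reach is not made up. A row lasts 1/12 s, in which the tool goes at most 41.7 mm and 7.16 degrees, less where a joint would pass 70% of its speed; a pose out of reach is approached as far as the arm can. A call with a number of a shift or a turn outside -1 to 1 is refused whole. A call with a gripper value outside its range is refused whole. OPENING is the gripper command: -1 is shut, 1 is fully open, values between are in proportion, set as the call begins (- or left out, the last holds). The fingers move at their own pace and stop on an object; FORCE is the grip in N (left out, the last holds). Time passes only in rows, so rows that do not move let the fingers close, or fill a call up. It gives the time, the measured TCP pose, the force, the opening and the grip force at its end, in the units of the state.
- r.read_state(): the state, without advancing time (a new reading comes with each control period).
- eyes.camera(name): name is "side" or "top"; returns a dict with "pixels" (400x640x3 uint8, red, green, blue), "fx", "fy", "cx", "cy" (pixels), "D" ([k1, k2, p1, p2, k3] as OpenCV has them; the pictures are not rectified), "extrinsics" (4x4, takes a point from camera to world coordinates). Camera axes: x right, y down, z forward; pixel columns grow to the right and rows downward; lengths in m; the calibration is good to about 2 mm. A picture is of the moment at which its call begins. There is no depth.
- job.close_job(): hands the job in; it is judged then, once.
The state is a dict: "time": time; "joint_positions": joint angles; "joint_vel": joint speeds; "joint_torque": joint torques, N m; "ee_pos": TCP position; "eef_rot": TCP orientation; "ft_force": force on the tool from outside, world axes, zero at the start; "torque": the same for the moment, N m; "width": finger opening in m; "grip_force": force on a finger pad.
Only numpy, scipy, OpenCV 4.12 (cv2) and the standard library are available. Lean on these libraries where they do the work, as an engineer would, in place of code of your own. Each camera call takes 0.05 s, during which the arm holds its last target. There are 200 camera calls.

## Working session

There is one attempt and no reset: what is moved stays moved. The work goes in short steps, Python scripts to look and compute and a shell command to move; the robot and the scene stay as the last step left them, time stands still between calls to the robot, and variables do not carry over. Pictures are saved under pics/ and viewed, at most 14 in all, crops included, and the job is handed in when it is done.

```bash
mkdir -p pics
cat > h.py <<'E'
import numpy as np, cv2
from bench import r, eyes, job
from scipy.spatial.transform import Rotation as R
def snap(cam,name=None):
    c=eyes.camera(cam)
    if name: cv2.imwrite(f'pics/{name}.png',c['pixels'][:,:,::-1])
    return c
def ray(c,uv):
    K=np.array([[c['fx'],0,c['cx']],[0,c['fy'],c['cy']],[0,0,1.]])
    p=cv2.undistortPoints(np.array(uv,float).reshape(-1,1,2),K,np.array(c['D'],float)).reshape(-1,2)
    E=np.array(c['extrinsics']); d=np.c_[p,np.ones(len(p))]@E[:3,:3].T
    return E[:3,3],d
def onz(c,uv,z):
    o,d=ray(c,uv); return o+d*((z-o[2])/d[:,2])[:,None]
def proj(c,P):
    E=np.linalg.inv(np.array(c['extrinsics'])); K=np.array([[c['fx'],0,c['cx']],[0,c['fy'],c['cy']],[0,0,1.]])
    return cv2.projectPoints(np.array(P,float).reshape(-1,1,3),cv2.Rodrigues(E[:3,:3])[0],E[:3,3],K,np.array(c['D'],float))[0].reshape(-1,2)
E
python3 - <<'E'
from h import *
for n in('top','side'):
    c=snap(n,n+'0'); print(n,c['fx'],np.round(c['extrinsics'],3).tolist(),c['D'])
s=r.read_state(); print(s['time'],s['ee_pos'],s['eef_rot'],R.from_quat(s['eef_rot']).as_matrix().round(3).tolist())
E
```

```text
top 432.9321096554766 [[-0.018, -0.992, 0.123, 0.365], [-1.0, 0.017, -0.005, 0.019], [0.002, -0.123, -0.992, 1.329], [0.0, 0.0, 0.0, 1.0]] [-0.00133821  0.          0.          0.          0.        ]
side 414.63858952533445 [[-0.655, -0.662, 0.363, 0.079], [-0.755, 0.577, -0.311, 0.427], [-0.003, -0.478, -0.878, 1.18], [0.0, 0.0, 0.0, 1.0]] [-0.05703197  0.          0.          0.          0.        ]
0.1 [ 0.22875426 -0.58150487  0.40401571] [ 9.82491048e-01  1.86308640e-01 -1.47901662e-04 -6.40195596e-04] [[0.931, 0.366, -0.001], [0.366, -0.931, 0.001], [-0.0, -0.001, -1.0]]
```

View pics/top0.png

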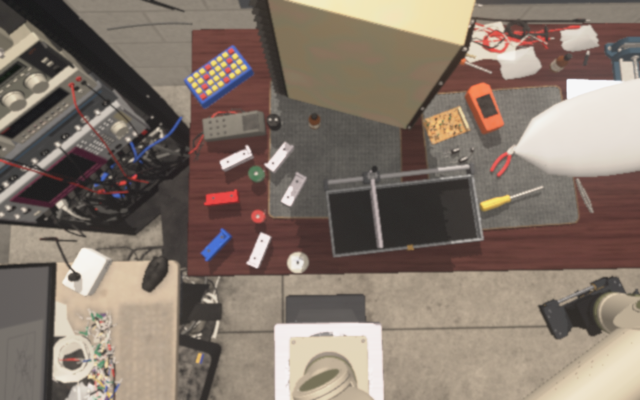

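View pics/side0.png

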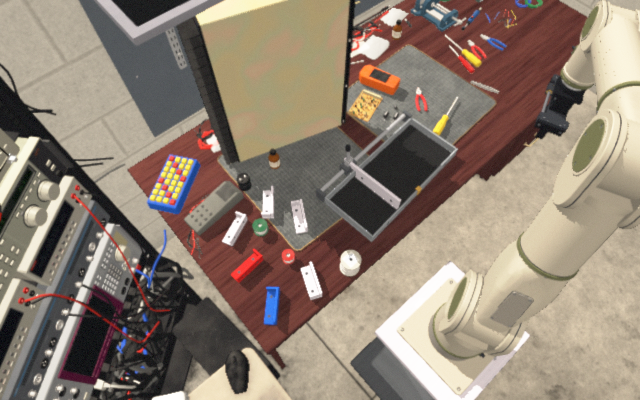

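Top: four bare-metal brackets at about (237,158), (279,157), (293,189) and (259,250). There are also blue and red look-alikes. The tray is centred near (405,215), with the fence at x≈375, the index at (410,247) and the lever at (375,172). I'll zoom in for handedness.

Run:
```python
import cv2,numpy as np
t=cv2.imread('pics/top0.png');s=cv2.imread('pics/side0.png')
f=lambda i,x,y,w,h,k:cv2.resize(i[y:y+h,x:x+w],None,fx=k,fy=k,interpolation=cv2.INTER_CUBIC)
a=f(t,210,140,100,140,4);b=f(s,215,180,115,130,4)
A=np.zeros((560,800,3),np.uint8);b=cv2.resize(s[175:315,220:320],(400,560),interpolation=cv2.INTER_CUBIC)
A[:,:400]=a;A[:,400:]=b;cv2.imwrite('pics/br.png',A)
a=f(t,320,155,170,110,4.7);cv2.imwrite('pics/tr.png',a)
```

```text
(no output)
```

View pics/br.png

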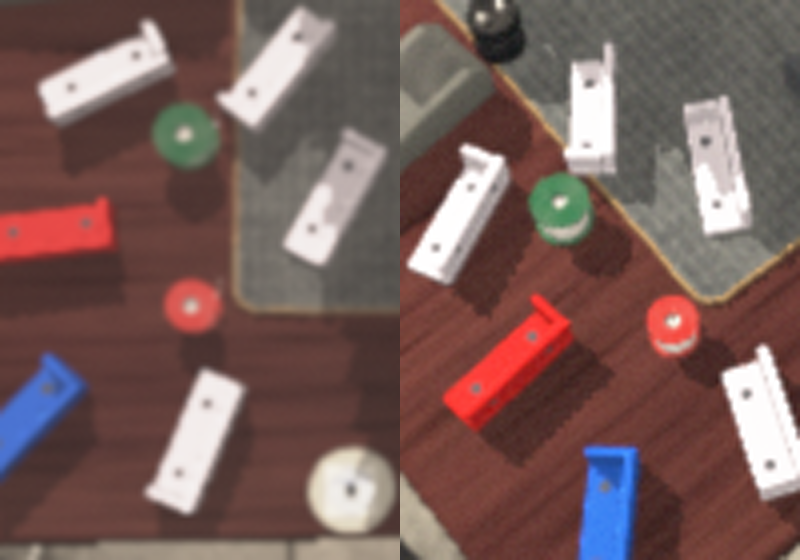

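View pics/tr.png

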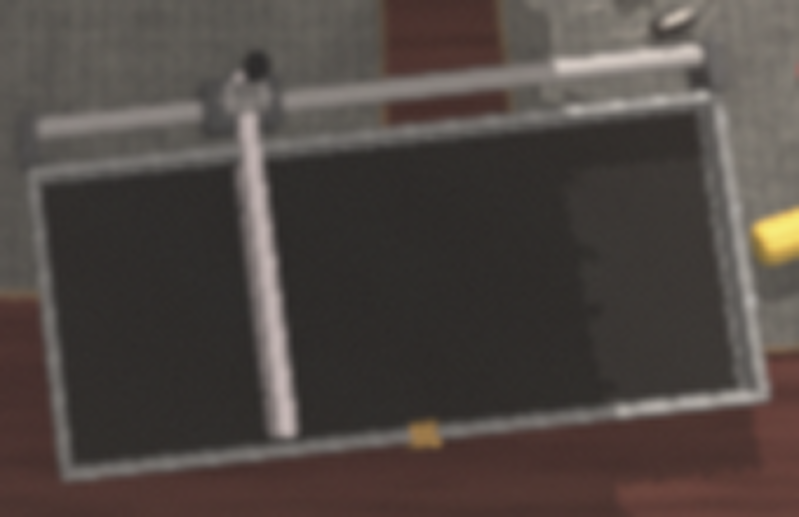

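Shapes are clear, but I need contrast inside the white parts to tell which side the flange is on.

Run:
```python
import cv2,numpy as np
from h import *
t=cv2.imread('pics/top0.png');s=cv2.imread('pics/side0.png')
T=[(237,158),(279,157),(293,189),(259,250)]; ct=snap('top'); cs=snap('side')
rows=[[],[]]
for (u,v) in T:
    P=onz(ct,[(u,v)],.015); q=proj(cs,P)[0]; print(P.round(3),q.round())
    for i,im,(x,y) in((0,t,(u,v)),(1,s,q)):
        x,y=int(x),int(y); c=im[y-20:y+20,x-20:x+20].astype(float)
        c=np.clip((c-110)*255/145,0,255)**1.6/255**.6
        rows[i].append(cv2.resize(c.clip(0,255).astype(np.uint8),(200,200),interpolation=cv2.INTER_CUBIC))
cv2.imwrite('pics/z.png',np.vstack([np.hstack(x) for x in rows]))
# tray corners (wall top z=.035) & fence,index,lever
C=np.array([(38,180),(712,100),(765,395),(68,475)])/4.7+[320,155]
P=onz(ct,C,.035); print('corners',P.round(3).tolist())
F=onz(ct,np.array([(247,115),(284,432)])/4.7+[320,155],.063);print('fence',F.round(4).tolist())
I=onz(ct,np.array([(425,434)])/4.7+[320,155],.038);print('idx',I.round(4).tolist())
```

```text
[[0.654 0.271 0.015]] [235. 229.]
[[0.655 0.141 0.015]] [268. 204.]
[[0.555 0.099 0.015]] [298. 218.]
[[0.371 0.203 0.015]] [311. 282.]
corners [[0.537, -0.008, 0.035], [0.581, -0.444, 0.035], [0.391, -0.466, 0.035], [0.349, -0.023, 0.035]]
fence [[0.572, -0.1402, 0.063], [0.3732, -0.1566, 0.063]]
idx [[0.3705, -0.2489, 0.038]]
```

View pics/z.png

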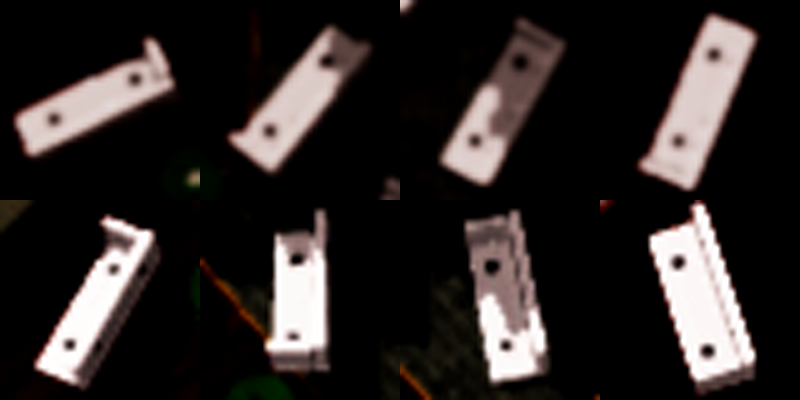

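The side view (bottom row) shows the flange along the right edge of each bracket:

| Bracket | Pixel (top view) | Tab position | Hand |
|---|---|---|---|
| 1 | (237,158) | far/right end | left |
| 2 | (279,157) | near end | right |
| 3 | (293,189) | far end | left |
| 4 | (259,250) | near end | right |

The fence is at tray y≈+0.086 and the index at ≈−0.005. I'll write a helper that turns a target into tool units.

```bash
cat > go.py <<'E'
# go.py x y z [yaw]: grasp-point target in world -> turn about z, then shift, in tool units
import sys; from h import *
def plan(x,y,z,yaw=None):
    s=r.read_state(); M=R.from_quat(s['eef_rot']).as_matrix()
    cur=np.arctan2(M[1,0],M[0,0]); yaw=cur if yaw is None else yaw
    w=(cur-yaw+np.pi)%(2*np.pi)-np.pi
    G=np.array([[np.cos(yaw),np.sin(yaw),0],[np.sin(yaw),-np.cos(yaw),0],[0,0,-1]])
    d=G.T@(np.array([x,y,z+.164])-s['ee_pos'])/.04
    gp=s['ee_pos']+M[:,2]*.164
    tilt=R.from_matrix(M.T@G).as_rotvec()/.12
    print('t',round(s['time'],1),'gp',gp.round(4),'yaw',round(cur,3),'w',round(s['width'],4),'gf',round(s['grip_force'],1),'ft',np.round(s['ft_force'],1),'j7',round(s['joint_positions'][6],2))
    print('turn',tilt.round(2),'then shift',d.round(2))
if __name__=='__main__': plan(*map(float,sys.argv[1:]))
E
python3 go.py .4566 -.150 .13 .092
```

```text
t 0.2 gp [ 0.2287 -0.5814  0.2403] yaw 0.375 w 0.0868 gf 0.0 ft [-0.3 -0.6  0.1] j7 -0.09
turn [-0.01  0.    2.36] then shift [  6.66 -10.22   2.76]
```

```bash
python3 -m inch '[[0,0,0,0,0,0.6],[0,0,0,0,0,0.6],[0,0,0,0,0,0.6],[0,0,0,0,0,0.56],[0,0,0,0,0,0]]' 0.6 20
python3 -m inch '[[0.44,-0.68,0.18,0,0,0],[0.44,-0.68,0.18,0,0,0],[0.44,-0.68,0.18,0,0,0],[0.44,-0.68,0.18,0,0,0],[0.44,-0.68,0.18,0,0,0]]'
python3 -m inch '[[0.44,-0.68,0.18,0,0,0],[0.44,-0.68,0.18,0,0,0],[0.44,-0.68,0.18,0,0,0],[0.44,-0.68,0.18,0,0,0],[0.44,-0.68,0.18,0,0,0]]'
python3 -m inch '[[0.44,-0.68,0.18,0,0,0],[0.44,-0.68,0.18,0,0,0],[0.44,-0.68,0.18,0,0,0],[0.44,-0.68,0.18,0,0,0],[0,0,0,0,0,0]]'
python3 go.py .4566 -.150 .05 .092
```

```text
time: 0.62
ee_pos: [0.2288, -0.5816, 0.4045]
eef_rot: [0.999, 0.044, -0.0, -0.0]
ft_force: [-0.2, -0.4, 0.4]
width: 0.0708
grip_force: 0.0
time: 1.03
ee_pos: [0.3045, -0.4366, 0.3684]
eef_rot: [0.999, 0.047, -0.0, 0.0]
ft_force: [0.4, -0.3, -0.1]
width: 0.07
grip_force: 0.0
time: 1.45
ee_pos: [0.3796, -0.2931, 0.3326]
eef_rot: [0.999, 0.047, 0.0, 0.0]
ft_force: [0.8, 1.1, -1.0]
width: 0.0694
grip_force: 0.0
time: 1.87
ee_pos: [0.4414, -0.1739, 0.303]
eef_rot: [0.999, 0.051, 0.0, -0.001]
ft_force: [-0.7, 1.3, 0.7]
width: 0.0693
grip_force: 0.0
t 1.9 gp [ 0.4414 -0.1736  0.139 ] yaw 0.102 w 0.0693 gf 0.0 ft [-0.7  1.3  0.7] j7 -1.23
turn [-0.02 -0.    0.08] then shift [ 0.43 -0.56  2.23]
```

```bash
python3 -m inch '[[0.43,-0.56,0.4,0,0,0.08],[0,0,0.6,0,0,0],[0,0,0.6,0,0,0],[0,0,0.6,0,0,0],[0,0,0,0,0,0]]' >/dev/null
python3 -m inch '[[0,0,0,0,0,0],[0,0,0,0,0,0],[0,0,0,0,0,0],[0,0,0,0,0,0],[0,0,0,0,0,0]]' -1 20 >/dev/null
python3 -m inch '[[0,0,0,0,0,0],[0,0,0,0,0,0],[0,0,0,0,0,0],[0,0,0,0,0,0],[0,0,0,0,0,0]]'
python3 go.py .4656 -.2401 .05 .092
```

```text
time: 3.12
ee_pos: [0.4545, -0.1553, 0.216]
eef_rot: [0.999, 0.041, -0.0, -0.0]
ft_force: [-1.1, 4.8, 2.8]
width: 0.0113
grip_force: 2.1
t 3.1 gp [ 0.4545 -0.1552  0.052 ] yaw 0.083 w 0.0113 gf 2.1 ft [-1.1  4.8  2.8] j7 -1.35
turn [-0.01  0.   -0.08] then shift [0.08 2.14 0.05]
```

```bash
python3 -m inch '[[0,0.3,0,0,0,0],[0,0.4,0,0,0,0],[0,0.4,0,0,0,0],[0,0.4,0,0,0,0],[0,0.3,0,0,0,0]]' - 30 >/dev/null
python3 -m inch '[[0,0.2,0,0,0,0],[0,0.14,0,0,0,0],[0,0,0,0,0,0],[0,0,0,0,0,0],[0,0,0,0,0,0]]'
python3 go.py .4656 -.2401 .05 .092
python3 - <<'E'
from h import *
i=snap('top','top1'); im=i['pixels'][:,:,::-1]
s=cv2.imread('pics/top1.png'); t=snap('side','side1')['pixels'][:,:,::-1]
a=cv2.resize(s[155:265,320:490],(680,440),interpolation=cv2.INTER_CUBIC)
cv2.imwrite('pics/c1.png',a)
E
```

```text
time: 3.95
ee_pos: [0.4622, -0.2418, 0.2161]
eef_rot: [0.999, 0.041, 0.001, 0.001]
ft_force: [5.9, -3.1, -5.2]
width: 0.0098
grip_force: 30.0
t 4.0 gp [ 0.4626 -0.2421  0.0521] yaw 0.082 w 0.0098 gf 30.0 ft [ 5.9 -3.1 -5.2] j7 -1.2
turn [ 0.01 -0.02 -0.08] then shift [ 0.09 -0.04  0.05]
```

View pics/c1.png

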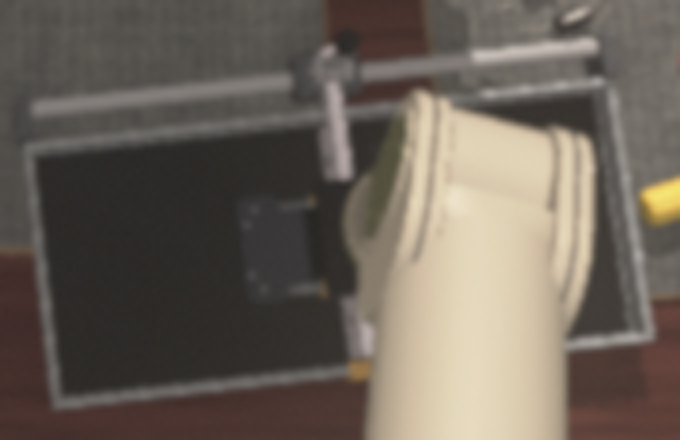

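The fence looks in line with the index: its front end is at about (358,350) in the crop and the index at about (360,370). I'll release, back off upward and measure the lever and the box behind it.

```bash
python3 -m inch '[[0,0,0,0,0,0],[0,0,0,0,0,0],[0,0,0,0,0,0],[0,0,-0.6,0,0,0],[0,0,-0.8,0,0,0]]' 0 20 >/dev/null
python3 -m inch '[[0,0,-0.8,0,0,0],[0,0,-0.6,0,0,0],[-0.5,0,0,0,0,0],[0,0,0,0,0,0],[0,0,0,0,0,0]]'
python3 - <<'E'
from h import *
c=snap('top','top2'); t=snap('side','side2')
a=cv2.imread('pics/top2.png'); b=cv2.imread('pics/side2.png')
A=np.hstack([cv2.resize(a[145:265,350:450],(400,480),interpolation=cv2.INTER_CUBIC),cv2.resize(b[110:230,310:410],(400,480),interpolation=cv2.INTER_CUBIC)])
cv2.imwrite('pics/c2.png',A)
print('box', onz(c,[(405,128),(285,92)],0).round(3).tolist(), onz(t,[(345,124),(236,162)],0).round(3).tolist())
E
```

```text
time: 4.88
ee_pos: [0.4409, -0.2432, 0.328]
eef_rot: [0.999, 0.04, -0.0, 0.0]
ft_force: [0.1, -0.5, -0.7]
width: 0.0435
grip_force: 0.0
box [[0.745, -0.256, 0.0], [0.869, 0.122, 0.0]] [[0.74, -0.273, 0.0], [0.865, 0.12, 0.0]]
```

View pics/c2.png

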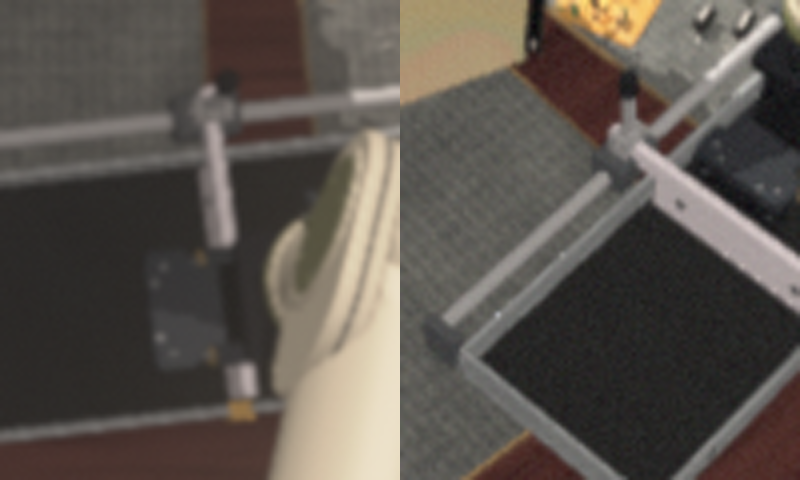

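Top crop: knob at (228,88), fence front end at (242,378), index at (241,410). Side crop: knob at (629,82).

```bash
cat >> h.py <<'E'
def tri(c,u,t,v):
    o1,d1=ray(c,[u]);o2,d2=ray(t,[v]);d1=d1[0]/np.linalg.norm(d1[0]);d2=d2[0]/np.linalg.norm(d2[0])
    A=np.c_[d1,-d2];s=np.linalg.lstsq(A,o2-o1,rcond=None)[0]
    p,q=o1+s[0]*d1,o2+s[1]*d2
    return (p+q)/2,np.linalg.norm(p-q)
E
python3 - <<'E'
from h import *
c=snap('top'); t=snap('side')
print(tri(c,(407,167),t,(367.25,130.5)))
f=onz(c,[(403,176.5),(410.5,239.5)],.063);i=onz(c,[(410.25,247.2)],.038)
print(f,i)
ex=np.array([np.cos(.085),np.sin(.085)]);ey=np.array([-ex[1],ex[0]])
print('fence y rel idx',(f[:,:2]-i[0,:2])@ey)
E
python3 go.py .555 -.235 .15 .083
```

```text
(array([ 0.59465684, -0.22640031,  0.1406074 ]), np.float64(0.004449890405522425))
[[ 0.57931474 -0.23075327  0.063     ]
 [ 0.39309316 -0.24494439  0.063     ]] [[ 0.37095565 -0.24843916  0.038     ]]
fence y rel idx [-6.71585388e-05  1.60273889e-03]
t 5.1 gp [ 0.4417 -0.2426  0.1633] yaw 0.082 w 0.0433 gf 0.0 ft [-0.4  0.1  0.2] j7 -1.12
turn [-0.01  0.01 -0.  ] then shift [2.84 0.04 0.33]
```

```bash
python3 -m inch '[[0,0,0,0,0,0],[0,0,0,0,0,0],[0.4,0,0.1,0,0,0],[0.5,-0.02,0.1,0,0,0],[0.5,-0.03,0.1,0,0,0]]' -1 20 >/dev/null
python3 -m inch '[[0.5,0,0.1,0,0,0],[0.5,0,0.1,0,0,0],[0.5,0,0,0,0,0],[0,0,0,0,0,0],[0,0,0,0,0,0]]'
python3 go.py .592 -.228 .142 .083
```

```text
time: 5.92
ee_pos: [0.5576, -0.2309, 0.3073]
eef_rot: [0.999, 0.042, -0.0, -0.0]
ft_force: [-1.0, -0.2, -0.4]
width: 0.0006
grip_force: 0.0
t 5.9 gp [ 0.5575 -0.2307  0.1433] yaw 0.083 w 0.0006 gf 0.0 ft [-1.  -0.2 -0.4] j7 -1.28
turn [-0.01  0.    0.  ] then shift [ 0.86 -0.    0.03]
```

```bash
python3 -m inch '[[0.35,0,0.05,0,0,0],[0.35,0,0.05,0,0,0],[0.35,0,0.05,0,0,0],[0.31,0,0.12,0,0,0],[0.31,0,0.13,0,0,0]]'
python3 -m inch '[[0.19,0,0.19,0,0,0],[0.19,0,0.19,0,0,0],[0.1,0,0.14,0,0,0],[0,0,0.14,0,0,0],[0,0,0,0,0,0]]'
python3 -m inch '[[0,0,0.1,0,0,0],[0,0,0.05,0,0,0],[0,0,0,0,0,0],[0,0,0,0,0,0],[0,0,0,0,0,0]]'
```

```text
time: 6.33
ee_pos: [0.6232, -0.2265, 0.2919]
eef_rot: [0.999, 0.041, -0.001, 0.0]
ft_force: [-1.7, 0.5, 0.6]
width: 0.0003
grip_force: 0.8
time: 6.75
ee_pos: [0.6423, -0.2244, 0.2642]
eef_rot: [0.999, 0.041, -0.001, -0.0]
ft_force: [-0.3, -0.6, 0.4]
width: 0.0006
grip_force: 0.0
time: 7.17
ee_pos: [0.6427, -0.2245, 0.261]
eef_rot: [0.999, 0.041, 0.001, 0.0]
ft_force: [-3.1, 0.5, 7.4]
width: 0.0005
grip_force: 3.8
```

```bash
python3 -m inch '[[0,0,-0.6,0,0,0],[0,0,-0.7,0,0,0],[0,0,-0.7,0,0,0],[-0.6,0,-0.5,0,0,0],[-0.7,0,0,0,0,0]]' 0 20 >/dev/null
python3 -m inch '[[-0.7,-0.4,0,0,0,0],[-0.7,-0.7,0,0,0,0],[-0.7,-0.7,0,0,0,0],[-0.6,-0.7,0,0,0,0],[0,-0.7,0,0,0,0]]'
cat > br.py <<'E'
from h import *
def find(tag=None):
    c=snap('top',tag); im=c['pixels'].astype(int); mx,mn=im.max(2),im.min(2)
    m=((mn>118)&(mx-mn<45)).astype(np.uint8); m=cv2.morphologyEx(m,cv2.MORPH_CLOSE,np.ones((3,3)))
    for k in cv2.findContours(m,cv2.RETR_EXTERNAL,cv2.CHAIN_APPROX_NONE)[0]:
        (u,v),(w,h),a=cv2.minAreaRect(k)
        if not(200<u<500 and 135<v<275) or not(18<max(w,h)<50 and 6<min(w,h)<22): continue
        b=cv2.boxPoints(((u,v),(w,h),a)); P0=onz(c,b,0.); P1=onz(c,b,.007)
        # long sides; near = facing camera nadir (320,253)
        e=[(i,(i+1)%4) for i in range(4)]; e=[x for x in e if np.linalg.norm(b[x[0]]-b[x[1]])>(w+h)/2]
        e.sort(key=lambda x:np.linalg.norm((b[x[0]]+b[x[1]])/2-[320,253]))
        n,f=e; mid=(P0[n[0]]+P0[n[1]])/2; fm=(P1[f[0]]+P1[f[1]])/2
        d=P0[n[1]]-P0[n[0]]; d/=np.linalg.norm(d); d*=np.sign(d[0])
        nrm=np.array([-d[1],d[0],0]); nrm*=np.sign(nrm@(fm-mid))
        print('px',round(u),round(v),'size',round(w,1),round(h,1),'near',mid[:2].round(4),'flange mid',(mid+.004*nrm)[:2].round(4),'axis',np.arctan2(d[1],d[0]).round(3),'width',((fm-mid)@nrm).round(4),'len',np.linalg.norm(P0[n[1]]-P0[n[0]]).round(3))
if __name__=='__main__':
    import sys; find(sys.argv[1] if len(sys.argv)>1 else None)
E
python3 br.py top3; python3 go.py .555 .1 .15 .083
```

```text
time: 8.0
ee_pos: [0.4689, -0.11, 0.3595]
eef_rot: [0.999, 0.039, -0.001, 0.001]
ft_force: [2.0, -0.8, 0.4]
width: 0.0432
grip_force: 0.0
px 259 250 size 13.1 35.3 near [0.3626 0.1875] flange mid [0.3643 0.1911] axis -0.44 width 0.039 len 0.106
px 293 189 size 12.6 34.1 near [0.5474 0.0827] flange mid [0.5493 0.0862] axis -0.496 width 0.0382 len 0.106
px 236 158 size 12.4 34.2 near [0.6401 0.2678] flange mid [0.6436 0.2698] axis -1.051 width 0.0376 len 0.106
px 279 156 size 12.3 33.6 near [0.6483 0.1271] flange mid [0.651  0.1301] axis -0.725 width 0.0374 len 0.106
t 8.1 gp [ 0.4706 -0.1038  0.196 ] yaw 0.086 w 0.0437 gf 0.0 ft [ 1.5  6.2 -0.4] j7 -1.39
turn [ 0.   -0.    0.02] then shift [ 2.53 -4.9   1.15]
```

View pics/top3.png

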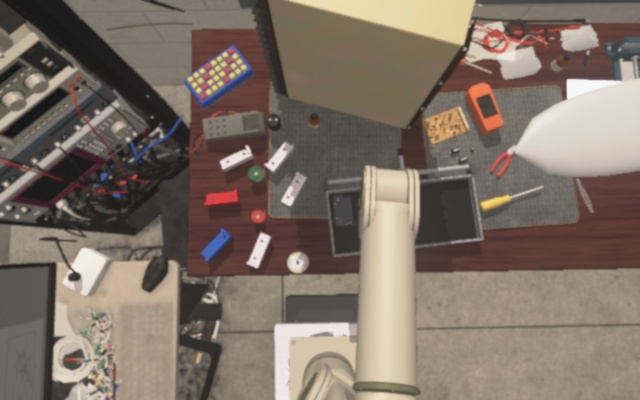

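Four brackets detected, consistent sizes, all undisturbed. I'll turn the wrist to the bracket axes (using the yaw + π grasp) and go to bracket 3.

```bash
for i in 1; do python3 -m inch '[[0,0,0,0,0,-0.9],[0,0,0,0,0,-0.9],[0,0,0,0,0,-0.9],[0,0,0,0,0,-0.9],[0,0,0,0,0,-0.9]]' 0 20 >/dev/null
python3 -m inch '[[0,0,0,0,0,-0.9],[0,0,0,0,0,-0.9],[0,0,0,0,0,-0.9],[0,0,0,0,0,-0.9],[0,0,0,0,0,-0.9]]' >/dev/null
python3 -m inch '[[0,0,0,0,0,-0.9],[0,0,0,0,0,-0.9],[0,0,0,0,0,-0.9],[0,0,0,0,0,-0.9],[0,0,0,0,0,-0.9]]' >/dev/null
python3 -m inch '[[0,0,0,0,0,-0.9],[0,0,0,0,0,-0.9],[0,0,0,0,0,-0.9],[0,0,0,0,0,-0.9],[0,0,0,0,0,-0.9]]' >/dev/null
python3 -m inch '[[0,0,0,0,0,-0.9],[0,0,0,0,0,-0.9],[0,0,0,0,0,-0.9],[0,0,0,0,0,-0.6],[0,0,0,0,0,0]]' >/dev/null; done
python3 go.py .5493 .0862 .10 2.645
```

```text
t 10.1 gp [ 0.4727 -0.1102  0.1957] yaw 2.641 w 0.0437 gf 0.0 ft [-1.1 -0.   0.5] j7 1.16
turn [-0.    0.01 -0.03] then shift [0.65 5.23 2.39]
```

```bash
python3 -m inch '[[0.1,0.5,0.1,0,0,0],[0.1,0.8,0.2,0,0,0],[0.1,0.8,0.3,0,0,0],[0.1,0.8,0.3,0,0,0],[0.1,0.8,0.4,0,0,0]]' >/dev/null
python3 -m inch '[[0.1,0.8,0.4,0,0,0],[0.05,0.5,0.4,0,0,0],[0,0.23,0.29,0,0,0],[0,0,0,0,0,0],[0,0,0,0,0,0]]' >/dev/null
python3 br.py; python3 go.py .5493 .0862 .029 2.645
```

```text
px 259 250 size 13.1 35.3 near [0.3626 0.1875] flange mid [0.3643 0.1911] axis -0.44 width 0.039 len 0.106
px 236 158 size 12.4 34.2 near [0.6401 0.2678] flange mid [0.6436 0.2698] axis -1.051 width 0.0376 len 0.106
t 11.0 gp [0.551  0.085  0.1003] yaw 2.636 w 0.0434 gf 0.0 ft [-0.4 -0.3 -0.5] j7 0.63
turn [-0.    0.   -0.07] then shift [0.05 0.   1.78]
```

```bash
python3 -m inch '[[0.05,0,0.5,0,0,-0.07],[0,0,0.6,0,0,0],[0,0,0.4,0,0,0],[0,0,0.28,0,0,0],[0,0,0,0,0,0]]' >/dev/null
python3 -m inch '[[0,0,0,0,0,0],[0,0,0,0,0,0],[0,0,0,0,0,0],[0,0,0,0,0,0],[0,0,0,0,0,0]]' -1 35
python3 -m inch '[[0,0,0,0,0,0],[0,0,0,0,0,0],[0,0,0,0,0,0],[0,0,0,0,0,0],[0,0,0,0,0,0]]'
```

```text
time: 11.85
ee_pos: [0.5493, 0.0866, 0.1931]
eef_rot: [0.245, 0.969, -0.0, 0.0]
ft_force: [-0.8, 0.4, -0.2]
width: 0.0179
grip_force: 0.0
time: 12.27
ee_pos: [0.5492, 0.0866, 0.1928]
eef_rot: [0.245, 0.969, -0.0, 0.0]
ft_force: [-1.0, -2.4, 4.2]
width: 0.0079
grip_force: 35.0
```

Gripped at 7.9 mm, which is the flange thickness. Lifting and heading to slot L1.

```bash
python3 -m inch '[[0,0,-0.4,0,0,0],[0,0,-0.6,0,0,0],[0,0,-0.7,0,0,0],[0,0,-0.7,0,0,0],[0,0,-0.5,0,0,0]]' - 40 >/dev/null
python3 -m inch '[[0,0,0,0,0,-0.8],[0,0,0,0,0,-0.8],[0,0,0,0,0,-0.8],[0,0,0,0,0,-0.8],[0,0,0,0,0,-0.8]]'
python3 -m inch '[[0,0,0,0,0,-0.7],[0,0,0,0,0,0],[0,0,0,0,0,0],[0,0,0,0,0,0],[0,0,0,0,0,0]]'
python3 go.py .4566 -.0801 .12 3.225
```

```text
time: 13.1
ee_pos: [0.549, 0.087, 0.3084]
eef_rot: [0.005, 1.0, 0.0, -0.0]
ft_force: [-0.3, 0.2, -1.5]
width: 0.0076
grip_force: 40.0
time: 13.52
ee_pos: [0.5491, 0.0869, 0.3087]
eef_rot: [-0.033, 0.999, -0.0, -0.0]
ft_force: [0.9, 1.7, -1.3]
width: 0.0075
grip_force: 40.0
t 13.5 gp [0.5491 0.0868 0.1447] yaw -3.075 w 0.0075 gf 40.0 ft [ 0.9  1.7 -1.3] j7 1.19
turn [-0.   -0.   -0.14] then shift [ 2.65 -3.97  0.62]
```

```bash
python3 -m inch '[[0.3,-0.4,0,0,0,-0.14],[0.5,-0.7,0,0,0,0],[0.5,-0.8,0.1,0,0,0],[0.5,-0.8,0.1,0,0,0],[0.5,-0.8,0.1,0,0,0]]' >/dev/null
python3 -m inch '[[0.35,-0.47,0.1,0,0,0],[0,0,0.2,0,0,0],[0,0,0,0,0,0],[0,0,0,0,0,0],[0,0,0,0,0,0]]'
python3 go.py .4566 -.0801 .038 3.225
```

```text
time: 14.35
ee_pos: [0.4574, -0.0792, 0.2852]
eef_rot: [-0.044, 0.999, 0.0, 0.0]
ft_force: [-1.0, 1.3, -2.0]
width: 0.0079
grip_force: 40.0
t 14.3 gp [ 0.4576 -0.0791  0.1212] yaw -3.055 w 0.0079 gf 40.0 ft [-1.   1.3 -2. ] j7 1.64
turn [0.   0.01 0.03] then shift [ 0.02 -0.02  2.08]
```

```bash
python3 -m inch '[[0,0,0.4,0,0,0],[0,0,0.6,0,0,0],[0,0,0.5,0,0,0],[0,0,0.35,0,0,0],[0,0,0.2,0,0,0]]' >/dev/null
python3 -m inch '[[0,0,0,0,0,0],[0,0,0,0,0,0],[0,0,0,0,0,0],[0,0,0,0,0,0],[0,0,0,0,0,0]]'
python3 -m inch '[[0,0,0,0,0,0],[0,0,0,0,0,0],[0,0,0,0,0,0],[0,0,0,0,0,0],[0,0,0,0,0,0]]' -0.3 20
python3 -m inch '[[0,0,-0.4,0,0,0],[0,0,-0.6,0,0,0],[0,0,-0.7,0,0,0],[0,0,-0.7,0,0,0],[0,0,-0.2,0,0,0]]' - 20 >/dev/null
python3 go.py .6436 .2698 .10 2.09
```

```text
time: 15.18
ee_pos: [0.4572, -0.0804, 0.2036]
eef_rot: [-0.043, 0.999, -0.0, 0.001]
ft_force: [0.8, -0.6, -1.1]
width: 0.0079
grip_force: 40.0
time: 15.6
ee_pos: [0.4569, -0.0804, 0.2028]
eef_rot: [-0.043, 0.999, -0.0, 0.0]
ft_force: [-0.4, 0.2, -0.7]
width: 0.028
grip_force: 0.0
t 16.0 gp [ 0.4586 -0.0803  0.1465] yaw -3.056 w 0.0305 gf 0.0 ft [ 1.1 -0.1  0.7] j7 1.66
turn [0.01 0.04 9.48] then shift [5.29 8.37 1.16]
```

```bash
python3 -m inch '[[0,0,0,0,0,0.9],[0,0,0,0,0,0.9],[0,0,0,0,0,0.9],[0,0,0,0,0,0.9],[0,0,0,0,0,0.9]]' 0 20 >/dev/null
python3 -m inch '[[0,0,0,0,0,0.9],[0,0,0,0,0,0.9],[0,0,0,0,0,0.9],[0,0,0,0,0,0.9],[0,0,0,0,0,0.9]]' >/dev/null
python3 -m inch '[[0,0,0,0,0,0.48],[0.4,0.6,0,0,0,0],[0.5,0.75,0,0,0,0],[0.5,0.75,0,0,0,0],[0.5,0.75,0,0,0,0]]' >/dev/null
python3 -m inch '[[0.5,0.8,0,0,0,0],[0.5,0.8,0,0,0,0],[0.2,0.3,0,0,0,0],[0,0,0,0,0,0],[0,0,0,0,0,0]]' >/dev/null
python3 br.py; python3 go.py .6436 .2698 .10 2.09
```

```text
px 259 250 size 13.1 35.3 near [0.3626 0.1875] flange mid [0.3643 0.1911] axis -0.44 width 0.039 len 0.106
t 17.7 gp [0.56   0.1211 0.1421] yaw 2.09 w 0.0435 gf 0.0 ft [ 0.3 -0.3 -1.3] j7 0.01
turn [-0.01 -0.   -0.  ] then shift [2.19 3.65 1.05]
```

Run:
```python
from h import *
snap('top','top4');snap('side','side4')
a=cv2.imread('pics/top4.png')[125:275,200:500]; b=cv2.imread('pics/side4.png')[150:300,200:500]
cv2.imwrite('pics/c4.png',np.vstack([cv2.resize(x,(600,300),interpolation=cv2.INTER_CUBIC) for x in(a,b)]))
```

```text
(no output)
```

View pics/c4.png

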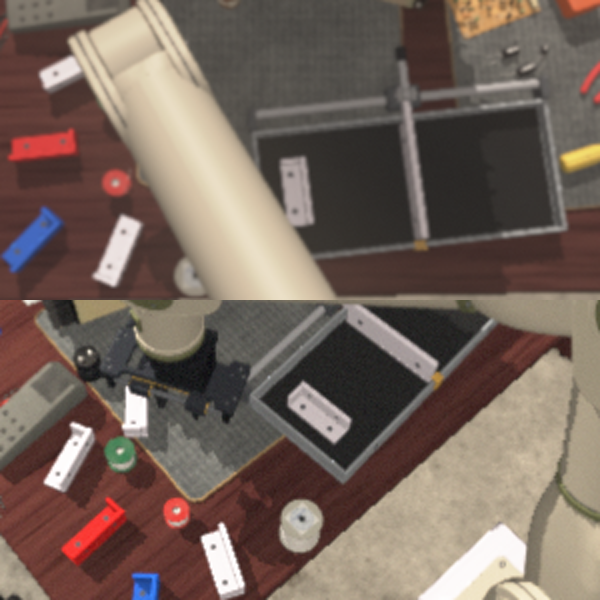

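The picture shows the lever folded back, bracket 3 flat in the left bay, and brackets 1, 2 and 4 in place but partly behind the arm. Carrying on to bracket 1.

```bash
python3 -m inch '[[0.4,0.6,0,0,0,0],[0.45,0.8,0.1,0,0,0],[0.45,0.8,0.2,0,0,0],[0.45,0.8,0.3,0,0,0],[0.4,0.6,0.4,0,0,0]]' >/dev/null
python3 -m inch '[[0.04,0.05,0.05,0,0,0],[0,0,0,0,0,0],[0,0,0,0,0,0],[0,0,0,0,0,0],[0,0,0,0,0,0]]' >/dev/null
python3 go.py .6436 .2698 .029 2.09
python3 - <<'E'
from h import *
c=snap('side','side5'); P=[(.6436,.2698,.036),(.6436+.045*np.cos(-1.051),.2698+.045*np.sin(-1.051),.036),(.6436-.045*np.cos(-1.051),.2698-.045*np.sin(-1.051),.036)]
q=proj(c,P); b=cv2.imread('pics/side5.png')
for x in q: cv2.circle(b,tuple(int(round(v*1)) for v in x),0,(0,255,0),-1)
cv2.imwrite('pics/c5.png',cv2.resize(b[180:260,190:290],(500,400),interpolation=cv2.INTER_NEAREST))
E
```

```text
t 18.7 gp [0.6444 0.2681 0.102 ] yaw 2.087 w 0.0433 gf 0.0 ft [-0.6 -0.4  0.6] j7 -0.21
turn [ 0.01  0.01 -0.02] then shift [0.04 0.01 1.82]
```

View pics/c5.png

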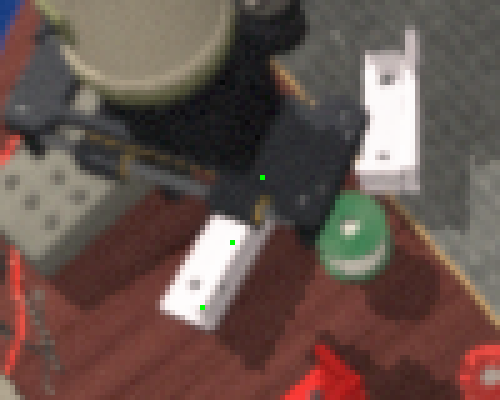

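The green dots (predicted flange top) lie on the flange in the side view, and the spool is clear of the finger. Descending.

```bash
python3 -m inch '[[0.04,0,0.5,0,0,0],[0,0,0.6,0,0,0],[0,0,0.45,0,0,0],[0,0,0.27,0,0,0],[0,0,0,0,0,0]]' >/dev/null
python3 -m inch '[[0,0,0,0,0,0],[0,0,0,0,0,0],[0,0,0,0,0,0],[0,0,0,0,0,0],[0,0,0,0,0,0]]' -1 40
python3 -m inch '[[0,0,0,0,0,0],[0,0,0,0,0,0],[0,0,0,0,0,0],[0,0,0,0,0,0],[0,0,0,0,0,0]]'
python3 -m inch '[[0,0,-0.4,0,0,0],[0,0,-0.6,0,0,0],[0,0,-0.7,0,0,0],[0,0,-0.7,0,0,0],[0,0,-0.5,0,0,0]]'
python3 go.py .4645 -.1748 .14 3.225
```

```text
time: 19.55
ee_pos: [0.643, 0.2714, 0.1923]
eef_rot: [0.502, 0.865, 0.0, 0.0]
ft_force: [-0.4, -0.3, -0.4]
width: 0.0182
grip_force: 0.0
time: 19.97
ee_pos: [0.6429, 0.2714, 0.1921]
eef_rot: [0.502, 0.865, -0.0, 0.0]
ft_force: [-1.3, -1.4, 2.5]
width: 0.008
grip_force: 40.0
time: 20.38
ee_pos: [0.6429, 0.2719, 0.3117]
eef_rot: [0.502, 0.865, 0.001, 0.001]
ft_force: [-0.1, 0.2, -2.0]
width: 0.0078
grip_force: 40.0
t 20.4 gp [0.6433 0.2721 0.1477] yaw 2.09 w 0.0078 gf 40.0 ft [-0.1  0.2 -2. ] j7 -0.2
turn [ 0.02  0.01 -9.46] then shift [  5.37 -10.76   0.19]
```

```bash
python3 -m inch '[[0,0,0,0,0,-0.8],[0,0,0,0,0,-0.8],[0,0,0,0,0,-0.8],[0,0,0,0,0,-0.8],[0,0,0,0,0,-0.8]]' >/dev/null
python3 -m inch '[[0,0,0,0,0,-0.8],[0,0,0,0,0,-0.8],[0,0,0,0,0,-0.8],[0,0,0,0,0,-0.8],[0,0,0,0,0,-0.8]]' >/dev/null
python3 -m inch '[[0,0,0,0,0,-0.8],[0,0,0,0,0,-0.66],[0.3,-0.5,0,0,0,0],[0.4,-0.8,0,0,0,0],[0.4,-0.8,0,0,0,0]]' >/dev/null
python3 -m inch '[[0.4,-0.8,0,0,0,0],[0.4,-0.8,0,0,0,0],[0.4,-0.8,0,0,0,0],[0.4,-0.8,0,0,0,0],[0.4,-0.8,0,0,0,0]]'
python3 go.py .4645 -.1748 .14 3.225
```

```text
time: 22.05
ee_pos: [0.5387, 0.0166, 0.3086]
eef_rot: [-0.042, 0.999, -0.0, 0.0]
ft_force: [0.9, -0.7, -0.7]
width: 0.0082
grip_force: 40.0
t 22.1 gp [0.5387 0.0165 0.1446] yaw -3.058 w 0.0082 gf 40.0 ft [ 0.9 -0.7 -0.7] j7 1.26
turn [-0.01  0.   -0.  ] then shift [ 2.25 -4.61  0.12]
```

```bash
python3 -m inch '[[0.35,-0.7,0,0,0,0],[0.4,-0.8,0,0,0,0],[0.4,-0.8,0,0,0,0],[0.4,-0.8,0,0,0,0],[0.4,-0.8,0,0,0,0]]' >/dev/null
python3 -m inch '[[0.25,-0.6,0,0,0,0],[0,0,0,0,0,0],[0,0,0,0,0,0],[0,0,0,0,0,0],[0,0,0,0,0,0]]'
python3 go.py .4645 -.1748 .038 3.225
```

```text
time: 22.88
ee_pos: [0.4673, -0.1673, 0.3084]
eef_rot: [-0.043, 0.999, -0.0, 0.0]
ft_force: [0.1, -0.5, -2.0]
width: 0.0077
grip_force: 40.0
t 22.9 gp [ 0.4674 -0.1673  0.1444] yaw -3.056 w 0.0077 gf 40.0 ft [ 0.1 -0.5 -2. ] j7 1.71
turn [-0.    0.    0.02] then shift [ 0.09 -0.18  2.66]
```

```bash
python3 -m inch '[[0.08,-0.18,0.4,0,0,0],[0,0,0.6,0,0,0],[0,0,0.6,0,0,0],[0,0,0.6,0,0,0],[0,0,0.45,0,0,0]]' >/dev/null
python3 -m inch '[[0,0,0,0,0,0],[0,0,0,0,0,0],[0,0,0,0,0,0],[0,0,0,0,0,0],[0,0,0,0,0,0]]'
python3 -m inch '[[0,0,0,0,0,0],[0,0,0,0,0,0],[0,0,0,0,0,0],[0,0,0,0,0,0],[0,0,0,0,0,0]]' -0.3 20
python3 -m inch '[[0,0,-0.4,0,0,0],[0,0,-0.6,0,0,0],[0,0,-0.7,0,0,0],[0,0,-0.7,0,0,0],[0,0,-0.2,0,0,0]]' >/dev/null
python3 br.py;python3 go.py .651 .1301 .14 2.417
```

```text
time: 23.72
ee_pos: [0.4645, -0.176, 0.2025]
eef_rot: [-0.042, 0.999, -0.0, 0.0]
ft_force: [0.6, 0.3, -2.1]
width: 0.0081
grip_force: 45.0
time: 24.13
ee_pos: [0.4643, -0.1762, 0.2021]
eef_rot: [-0.042, 0.999, -0.0, 0.0]
ft_force: [-0.4, -0.1, 0.1]
width: 0.028
grip_force: 0.0
px 259 250 size 13.1 35.3 near [0.3626 0.1875] flange mid [0.3643 0.1911] axis -0.44 width 0.039 len 0.106
px 348 221 size 33.5 12.9 near [ 0.4541 -0.0486] flange mid [ 0.4545 -0.0526] axis 0.101 width 0.0391 len 0.103
px 279 156 size 12.3 33.6 near [0.6483 0.1271] flange mid [0.651  0.1301] axis -0.725 width 0.0374 len 0.106
t 24.6 gp [ 0.4661 -0.1766  0.1454] yaw -3.058 w 0.0304 gf 0.0 ft [1.7 1.1 1.5] j7 1.72
turn [-0.01  0.04  6.73] then shift [1.6  8.81 0.14]
```

```bash
python3 -m inch '[[0,0,0,0,0,0.85],[0,0,0,0,0,0.85],[0,0,0,0,0,0.85],[0,0,0,0,0,0.85],[0,0,0,0,0,0.85]]' 0 20 >/dev/null
python3 -m inch '[[0,0,0,0,0,0.85],[0,0,0,0,0,0.85],[0,0,0,0,0,0.78],[0.1,0.5,0,0,0,0],[0.15,0.8,0,0,0,0]]' >/dev/null
python3 -m inch '[[0.15,0.8,0,0,0,0],[0.15,0.8,0,0,0,0],[0.15,0.8,0,0,0,0],[0.15,0.8,0,0,0,0],[0.15,0.8,0,0,0,0]]' >/dev/null
python3 -m inch '[[0.15,0.8,0,0,0,0],[0.15,0.8,0,0,0,0],[0.15,0.8,0,0,0,0],[0.1,0.5,0,0,0,0],[0,0,0,0,0,0]]' >/dev/null
python3 go.py .651 .1301 .10 2.417
```

```text
t 26.3 gp [0.6352 0.1161 0.1404] yaw 2.423 w 0.0436 gf 0.0 ft [-0.7  0.7 -0.1] j7 0.3
turn [ 0.01 -0.02  0.05] then shift [-0.05  0.53  1.01]
```

```bash
python3 -m inch '[[-0.05,0.53,0.3,0,0,0.05],[0,0,0.4,0,0,0],[0,0,0.3,0,0,0],[0,0,0,0,0,0],[0,0,0,0,0,0]]' >/dev/null
python3 go.py .651 .1301 .029 2.417
python3 - <<'E'
from h import *
c=snap('side','side6'); a=-.725; F=np.array([.651,.1301]); u=np.array([np.cos(a),np.sin(a)])
q=proj(c,[np.r_[F+k*u,.036] for k in(.045,0,-.045)]); b=cv2.imread('pics/side6.png')
for x in q: cv2.circle(b,tuple(int(round(v)) for v in x),0,(0,255,0),-1)
cv2.imwrite('pics/c6.png',cv2.resize(b[170:240,225:315],(450,350),interpolation=cv2.INTER_NEAREST))
E
```

```text
t 26.7 gp [0.65   0.124  0.1008] yaw 2.41 w 0.0434 gf 0.0 ft [ 0.  -0.3  0.4] j7 0.26
turn [-0.02 -0.01 -0.05] then shift [0.09 0.12 1.8 ]
```

View pics/c6.png

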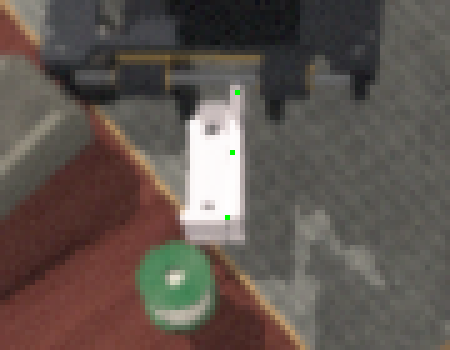

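The dots lie on the flange and the tab is at the near end, so this is a right-hand bracket. Gripping it.

```bash
python3 -m inch '[[0.09,0.12,0.5,0,0,-0.05],[0,0,0.6,0,0,0],[0,0,0.45,0,0,0],[0,0,0.25,0,0,0],[0,0,0,0,0,0]]' >/dev/null
python3 -m inch '[[0,0,0,0,0,0],[0,0,0,0,0,0],[0,0,0,0,0,0],[0,0,0,0,0,0],[0,0,0,0,0,0]]' -1 40 >/dev/null
python3 -m inch '[[0,0,0,0,0,0],[0,0,0,0,0,0],[0,0,0,0,0,0],[0,0,0,0,0,0],[0,0,0,0,0,0]]'
python3 -m inch '[[0,0,-0.4,0,0,0],[0,0,-0.6,0,0,0],[0,0,-0.7,0,0,0],[0,0,-0.7,0,0,0],[0,0,-0.5,0,0,0]]'
python3 go.py .4832 -.399 .14 3.225
```

```text
time: 27.98
ee_pos: [0.6513, 0.131, 0.1941]
eef_rot: [0.354, 0.935, -0.0, 0.0]
ft_force: [-1.1, -1.2, 2.8]
width: 0.0076
grip_force: 39.9
time: 28.4
ee_pos: [0.6513, 0.1316, 0.3135]
eef_rot: [0.354, 0.935, 0.001, 0.001]
ft_force: [0.3, 0.1, -1.3]
width: 0.0076
grip_force: 39.9
t 28.4 gp [0.6517 0.1318 0.1495] yaw 2.418 w 0.0076 gf 39.9 ft [ 0.3  0.1 -1.3] j7 0.28
turn [ 0.01  0.02 -6.73] then shift [  5.29 -12.87   0.24]
```

```bash
python3 -m inch '[[0,0,0,0,0,-0.8],[0,0,0,0,0,-0.8],[0,0,0,0,0,-0.8],[0,0,0,0,0,-0.8],[0,0,0,0,0,-0.8]]' >/dev/null
python3 -m inch '[[0,0,0,0,0,-0.8],[0,0,0,0,0,-0.8],[0,0,0,0,0,-0.8],[0,0,0,0,0,-0.33],[0.2,-0.5,0,0,0,0]]' >/dev/null
python3 -m inch '[[0.34,-0.8,0,0,0,0],[0.34,-0.8,0,0,0,0],[0.34,-0.8,0,0,0,0],[0.34,-0.8,0,0,0,0],[0.34,-0.8,0,0,0,0]]' >/dev/null
python3 -m inch '[[0.34,-0.8,0,0,0,0],[0.34,-0.8,0,0,0,0],[0.34,-0.8,0,0,0,0],[0.34,-0.8,0,0,0,0],[0.34,-0.8,0,0,0,0]]' >/dev/null
python3 -m inch '[[0.34,-0.8,0,0,0,0],[0.34,-0.8,0,0,0,0],[0.34,-0.8,0,0,0,0],[0.34,-0.8,0,0,0,0],[0.34,-0.8,0,0,0,0]]'
python3 go.py .4832 -.399 .14 3.225
```

```text
time: 30.48
ee_pos: [0.4808, -0.3863, 0.311]
eef_rot: [-0.042, 0.999, -0.0, 0.0]
ft_force: [1.0, -0.1, -1.7]
width: 0.0073
grip_force: 39.9
t 30.5 gp [ 0.4809 -0.3864  0.147 ] yaw -3.058 w 0.0073 gf 39.9 ft [ 1.  -0.1 -1.7] j7 1.91
turn [-0.01  0.   -0.  ] then shift [-0.03 -0.32  0.18]
```

```bash
python3 -m inch '[[-0.03,-0.3,0,0,0,0],[0,0,0.4,0,0,0],[0,0,0.6,0,0,0],[0,0,0.6,0,0,0],[0,0,0.6,0,0,0]]' >/dev/null
python3 -m inch '[[0,0,0.3,0,0,0],[0,0,0.15,0,0,0],[0,0,0,0,0,0],[0,0,0,0,0,0],[0,0,0,0,0,0]]'
python3 go.py .4832 -.399 .038 3.225
```

```text
time: 31.32
ee_pos: [0.4844, -0.3968, 0.2056]
eef_rot: [-0.042, 0.999, -0.001, 0.001]
ft_force: [-0.1, -0.3, -1.4]
width: 0.0077
grip_force: 39.9
t 31.3 gp [ 0.4847 -0.3971  0.0416] yaw -3.058 w 0.0077 gf 39.9 ft [-0.1 -0.3 -1.4] j7 1.86
turn [-0.01  0.01 -0.  ] then shift [ 0.03 -0.05  0.09]
```

```bash
python3 -m inch '[[0,0,0.08,0,0,0],[0,0,0,0,0,0],[0,0,0,0,0,0],[0,0,0,0,0,0],[0,0,0,0,0,0]]'
python3 -m inch '[[0,0,0,0,0,0],[0,0,0,0,0,0],[0,0,0,0,0,0],[0,0,0,0,0,0],[0,0,0,0,0,0]]' -0.3 20 >/dev/null
python3 -m inch '[[0,0,-0.4,0,0,0],[0,0,-0.6,0,0,0],[0,0,-0.7,0,0,0],[0,0,-0.7,0,0,0],[0,0,-0.2,0,0,0]]' >/dev/null
python3 br.py;python3 go.py .3643 .1911 .14 2.702
```

```text
time: 31.73
ee_pos: [0.4838, -0.3967, 0.2009]
eef_rot: [-0.042, 0.999, -0.0, 0.0]
ft_force: [-0.3, -0.1, -0.3]
width: 0.0077
grip_force: 39.9
px 259 250 size 13.1 35.3 near [0.3625 0.1874] flange mid [0.3642 0.191 ] axis -0.437 width 0.0392 len 0.106
px 471 236 size 19.6 38.3 near [ 0.4253 -0.4256] flange mid [ 0.4223 -0.4282] axis -0.861 width 0.0571 len 0.12
px 348 220 size 33.9 13.0 near [ 0.4543 -0.0482] flange mid [ 0.4547 -0.0522] axis 0.101 width 0.0394 len 0.104
px 379 216 size 33.9 13.8 near [ 0.465  -0.1446] flange mid [ 0.4653 -0.1486] axis 0.092 width 0.0413 len 0.104
t 32.6 gp [ 0.4857 -0.3973  0.1462] yaw -3.058 w 0.0301 gf 0.0 ft [ 0.2 -0.7  0.5] j7 1.92
turn [-0.03  0.05  4.36] then shift [ 8.98 12.01  0.15]
```

```bash
python3 -m inch '[[0,0,0,0,0,0.85],[0,0,0,0,0,0.85],[0,0,0,0,0,0.85],[0,0,0,0,0,0.85],[0,0,0,0,0,0.96]]' 0 20 >/dev/null
python3 -m inch '[[0.25,0.5,0,0,0,0],[0.37,0.78,0,0,0,0],[0.37,0.78,0,0,0,0],[0.37,0.78,0,0,0,0],[0.37,0.78,0,0,0,0]]' >/dev/null
python3 -m inch '[[0.37,0.78,0,0,0,0],[0.37,0.78,0,0,0,0],[0.37,0.78,0,0,0,0],[0.37,0.78,0,0,0,0],[0.37,0.78,0,0,0,0]]' >/dev/null
python3 -m inch '[[0.37,0.78,0,0,0,0],[0.37,0.78,0,0,0,0],[0.37,0.78,0,0,0,0],[0.2,0.3,0,0,0,0],[0,0,0,0,0,0]]' >/dev/null
python3 br.py; python3 go.py .378 .1847 .12 2.702
```

```text
px 259 250 size 13.1 35.3 near [0.3626 0.1875] flange mid [0.3643 0.1911] axis -0.44 width 0.039 len 0.106
px 357 219 size 33.4 13.1 near [ 0.4583 -0.0754] flange mid [ 0.4585 -0.0794] axis 0.051 width 0.0396 len 0.103
px 380 216 size 33.5 13.7 near [ 0.4649 -0.1448] flange mid [ 0.4653 -0.1488] axis 0.085 width 0.0412 len 0.103
px 452 210 size 34.1 15.8 near [ 0.4812 -0.3668] flange mid [ 0.4815 -0.3708] axis 0.089 width 0.0468 len 0.105
t 34.3 gp [0.4793 0.0561 0.1407] yaw 2.706 w 0.0436 gf 0.0 ft [ 0.6  0.2 -0.6] j7 0.69
turn [-0.   -0.    0.03] then shift [3.66 1.83 0.52]
```

The disturbance moved the first bracket in the tray by about 27 mm. It is still flat in its bay and clear of its neighbour. On to bracket 4.

```bash
python3 -m inch '[[0.5,0.25,0,0,0,0],[0.7,0.35,0,0,0,0],[0.7,0.35,0.1,0,0,0],[0.7,0.35,0.1,0,0,0],[0.6,0.3,0.2,0,0,0]]' >/dev/null
python3 -m inch '[[0.46,0.23,0.12,0,0,0],[0,0,0,0,0,0],[0,0,0,0,0,0],[0,0,0,0,0,0],[0,0,0,0,0,0]]' >/dev/null
python3 go.py .378 .1847 .029 2.702
```

```text
t 35.2 gp [0.3795 0.1817 0.12  ] yaw 2.699 w 0.0434 gf 0.0 ft [ 0.1  0.3 -0.3] j7 0.47
turn [ 0.    0.   -0.02] then shift [0.07 0.05 2.28]
```

```bash
python3 -m inch '[[0.07,0.05,0.4,0,0,0],[0,0,0.6,0,0,0],[0,0,0.6,0,0,0],[0,0,0.45,0,0,0],[0,0,0.22,0,0,0]]' 
python3 -m inch '[[0,0,0,0,0,0],[0,0,0,0,0,0],[0,0,0,0,0,0],[0,0,0,0,0,0],[0,0,0,0,0,0]]' -1 40 >/dev/null
python3 -m inch '[[0,0,0,0,0,0],[0,0,0,0,0,0],[0,0,0,0,0,0],[0,0,0,0,0,0],[0,0,0,0,0,0]]'
python3 -m inch '[[0,0,-0.4,0,0,0],[0,0,-0.6,0,0,0],[0,0,-0.7,0,0,0],[0,0,-0.7,0,0,0],[0,0,-0.6,0,0,0]]'
python3 go.py .48 .05 .14 3.225
```

```text
time: 35.58
ee_pos: [0.3769, 0.1848, 0.191]
eef_rot: [0.219, 0.976, -0.001, -0.001]
ft_force: [-0.3, 0.7, 0.1]
width: 0.0434
grip_force: 0.0
time: 36.42
ee_pos: [0.3772, 0.1859, 0.1936]
eef_rot: [0.218, 0.976, -0.0, 0.0]
ft_force: [-0.7, -2.1, 7.7]
width: 0.0075
grip_force: 39.9
time: 36.83
ee_pos: [0.3767, 0.1864, 0.3141]
eef_rot: [0.218, 0.976, 0.0, -0.001]
ft_force: [-0.0, -1.0, -0.3]
width: 0.0077
grip_force: 39.9
t 36.8 gp [0.3765 0.1865 0.1501] yaw 2.703 w 0.0077 gf 39.9 ft [-0.  -1.  -0.3] j7 0.57
turn [ 0.   -0.01 -4.35] then shift [-2.29 -3.61  0.25]
```

```bash
python3 -m inch '[[0,0,0,0,0,-0.85],[0,0,0,0,0,-0.85],[0,0,0,0,0,-0.85],[0,0,0,0,0,-0.85],[0,0,0,0,0,-0.95]]' >/dev/null
python3 -m inch '[[-0.4,-0.6,0,0,0,0],[-0.5,-0.8,0,0,0,0],[-0.5,-0.8,0,0,0,0],[-0.5,-0.8,0,0,0,0],[-0.4,-0.6,0,0,0,0]]' >/dev/null
python3 go.py .4857 -.3085 .14 3.225
```

```text
t 37.7 gp [0.4816 0.0468 0.1486] yaw -3.062 w 0.0076 gf 39.9 ft [ 0.8 -0.1 -1.6] j7 1.22
turn [-0.01 -0.01 -0.03] then shift [ 0.64 -8.86  0.21]
```

```bash
python3 -m inch '[[0,-0.5,0,0,0,0],[0.06,-0.8,0,0,0,0],[0.06,-0.8,0,0,0,0],[0.06,-0.8,0,0,0,0],[0.06,-0.8,0,0,0,0]]' >/dev/null
python3 -m inch '[[0.06,-0.8,0,0,0,0],[0.06,-0.8,0,0,0,0],[0.06,-0.8,0,0,0,0],[0.06,-0.8,0,0,0,0],[0.06,-0.8,0,0,0,0]]' >/dev/null
python3 -m inch '[[0.06,-0.8,0,0,0,0],[0,-0.5,0,0,0,0],[0,0,0,0,0,0],[0,0,0,0,0,0],[0,0,0,0,0,0]]'
python3 go.py .4857 -.3085 .038 3.225
```

```text
time: 38.92
ee_pos: [0.4861, -0.3099, 0.3129]
eef_rot: [-0.041, 0.999, 0.0, -0.0]
ft_force: [-0.5, 1.5, -1.5]
width: 0.0078
grip_force: 39.9
t 38.9 gp [ 0.486  -0.3097  0.1489] yaw -3.059 w 0.0078 gf 39.9 ft [-0.5  1.5 -1.5] j7 1.83
turn [ 0.01 -0.   -0.  ] then shift [0.01 0.03 2.77]
```

```bash
python3 -m inch '[[0,0,0.4,0,0,0],[0,0,0.6,0,0,0],[0,0,0.6,0,0,0],[0,0,0.6,0,0,0],[0,0,0.4,0,0,0]]' >/dev/null
python3 -m inch '[[0,0,0.17,0,0,0],[0,0,0,0,0,0],[0,0,0,0,0,0],[0,0,0,0,0,0],[0,0,0,0,0,0]]'
python3 -m inch '[[0,0,0,0,0,0],[0,0,0,0,0,0],[0,0,0,0,0,0],[0,0,0,0,0,0],[0,0,0,0,0,0]]' -0.3 20 >/dev/null
python3 -m inch '[[0,0,-0.4,0,0,0],[0,0,-0.7,0,0,0],[0,0,-0.8,0,0,0],[0,0,-0.8,0,0,0],[0,0,-0.8,0,0,0]]' >/dev/null
python3 -m inch '[[0,0.6,-0.5,0,0,0],[0,0.8,-0.5,0,0,0],[0,0.8,0,0,0,0],[0,0.8,0,0,0,0],[0,0.8,0,0,0,0]]' >/dev/null
python3 -m inch '[[0,0.8,0,0,0,0],[0,0.8,0,0,0,0],[0,0.8,0,0,0,0],[0,0.8,0,0,0,0],[0,0.8,0,0,0,0]]'
python3 br.py top9
python3 - <<'E'
from h import *
snap('side','side9');a=cv2.imread('pics/top9.png')[130:275,200:500]; b=cv2.imread('pics/side9.png')[90:310,200:500]
cv2.imwrite('pics/c9.png',np.vstack([cv2.resize(x,None,fx=f,fy=f,interpolation=cv2.INTER_CUBIC) for x,f in((a,1.6),(b,1.6))]))
E
```

```text
time: 39.75
ee_pos: [0.4862, -0.3107, 0.2028]
eef_rot: [-0.041, 0.999, -0.0, 0.0]
ft_force: [-0.0, 0.4, -1.7]
width: 0.0077
grip_force: 40.0
time: 41.42
ee_pos: [0.46, 0.0024, 0.3832]
eef_rot: [-0.041, 0.999, -0.001, 0.0]
ft_force: [0.2, 0.5, -0.1]
width: 0.0306
grip_force: 0.0
px 380 216 size 33.5 13.7 near [ 0.4649 -0.1448] flange mid [ 0.4653 -0.1488] axis 0.085 width 0.0412 len 0.103
px 424 213 size 33.0 14.5 near [ 0.4726 -0.2822] flange mid [ 0.4729 -0.2862] axis 0.079 width 0.043 len 0.102
px 452 210 size 34.1 15.8 near [ 0.4812 -0.3668] flange mid [ 0.4815 -0.3708] axis 0.089 width 0.0468 len 0.105
```

View pics/c9.png

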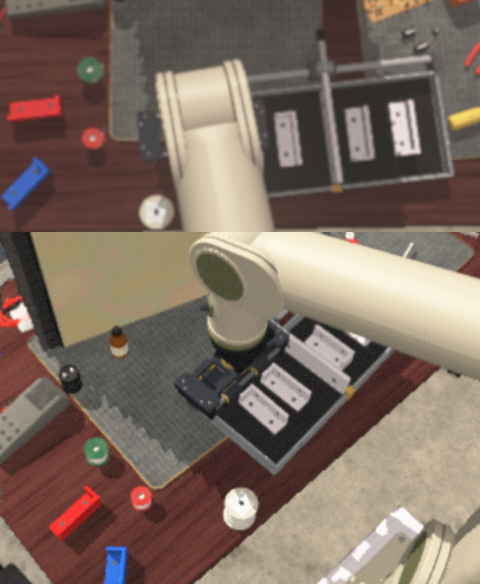

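All four brackets lie flat in the correct bays, two left of the fence and two right. The fence is in line with the brass index, the lever is folded back, and the arm is clear. Handing in.

```bash
python3 -c "
from bench import job
print(job.close_job())"
```

```text
the job is handed in; nothing more can be done
None
```

The job is handed in, with no verdict shown: by the camera the fence stands within about 2 mm of the index, the lever is pushed down to its stop, and the four brackets I found lie flat, two left-hand ones left of the fence and two right-hand ones right.

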